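# Feel a scooter rim's edge for burrs

### The job

Check the bare scooter rim for burrs before its tyre goes on: with the fingers held together, run the fingertips lightly along the top of the rim's upper edge, starting right beside the valve stem and going the long way round until just short of the clip-on balance weight. Only stroke the edge: do not pinch, lift or press hard on the rim, touch neither the valve stem nor the weight, leave everything else on the bench where it is, and finish with the hand clear of the rim.

Things in the scene. Friction and masses are not known exactly. Their poses are not given: they have to be found in the camera images.
- stand: Grey wheel stand fixed to the bench, foot disc 170 mm across; it carries the bare aluminium scooter rim, lying flat with its axle upright, together with the rim's lip, valve stem and weight. Origin: centre of the foot's underside; z up the axle; x points to the rim's valve stem; angles round the rim count anticlockwise from x, seen from above.
- rim (a joint): Vertical travel of the rim on the stand's spring, m: 0 at rest, positive when pressed down (stop at 0.015), negative if pulled up. The whole rim stays level and moves straight down only, about 0.5 N per mm, damped; it neither turns nor shifts sideways and comes back to 0 when let go.
- rim_center (a point): Point on the axle level with the top of the rim's upper edge, 105 mm above the bench. That edge is a rolled lip: a round bar 10 mm thick in a circle of radius 105 mm (to the bar's middle) about this point. Inside, the rim is open: inner wall radius 82 mm, spokes 69 mm and hub tip 93 mm above the bench. x points to the valve stem, z up.
- valve: Steel valve stem of the rim, 8 mm thick with a 16 mm rubber foot, standing upright inside the rim 70 mm from the axle, 35 mm inward of the lip's middle; its tip is 40 mm above its origin (underside) and 9 mm lower than the top of the lip. Part of the rim.
- weight: Dark steel balance weight clipped on the lip: 26 mm along the lip, 16 mm across, 6 mm higher than the lip. Origin: middle of the lip's top there, 236 degrees anticlockwise (seen from above) from the valve stem, so the long way from stem to weight is anticlockwise. Part of the rim.
- edge1: The first of seven checked stretches of the lip, 29 mm long, looking like the rest of it, one every 34 degrees (62 mm) anticlockwise from above. Origin: middle of the stretch on top of the lip, 0 degrees from the valve stem (right outside it); x points outward from the axle, z up.
- edge2: The second of seven checked stretches of the lip, 29 mm long, looking like the rest of it, one every 34 degrees (62 mm) anticlockwise from above. Origin: middle of the stretch on top of the lip, 34 degrees from the valve stem; x points outward from the axle, z up.
- edge3: The third of seven checked stretches of the lip, 29 mm long, looking like the rest of it, one every 34 degrees (62 mm) anticlockwise from above. Origin: middle of the stretch on top of the lip, 68 degrees from the valve stem; x points outward from the axle, z up.
- edge4: The fourth of seven checked stretches of the lip, 29 mm long, looking like the rest of it, one every 34 degrees (62 mm) anticlockwise from above. Origin: middle of the stretch on top of the lip, 102 degrees from the valve stem; x points outward from the axle, z up.
- edge5: The fifth of seven checked stretches of the lip, 29 mm long, looking like the rest of it, one every 34 degrees (62 mm) anticlockwise from above. Origin: middle of the stretch on top of the lip, 136 degrees from the valve stem; x points outward from the axle, z up.
- edge6: The sixth of seven checked stretches of the lip, 29 mm long, looking like the rest of it, one every 34 degrees (62 mm) anticlockwise from above. Origin: middle of the stretch on top of the lip, 170 degrees from the valve stem; x points outward from the axle, z up.
- edge7: The seventh of seven checked stretches of the lip, 29 mm long, looking like the rest of it, one every 34 degrees (62 mm) anticlockwise from above. Origin: middle of the stretch on top of the lip, 204 degrees from the valve stem (59 mm along the lip before the weight); x points outward from the axle, z up.
- cap1: Black plastic cap, 28 mm across, 18 mm high, one of four in a row on the white mat (130 x 170 x 6 mm); origin under its middle. Bystander.
- cap2: Black plastic cap, 28 mm across, 18 mm high, one of four in a row on the white mat (130 x 170 x 6 mm); origin under its middle. Bystander.
- cap3: Black plastic cap, 28 mm across, 18 mm high, one of four in a row on the white mat (130 x 170 x 6 mm); origin under its middle. Bystander.
- cap4: Black plastic cap, 28 mm across, 18 mm high, one of four in a row on the white mat (130 x 170 x 6 mm); origin under its middle. Bystander.
- tire_lever: Red steel tire lever lying flat, 215 x 18 x 12 mm, right of the rim; origin under its middle. Bystander.
- pump: Aluminium hand pump lying flat, about 300 mm long, 36 mm high, cross handle 100 mm wide; origin under its middle. Bystander.
- loose_stem: Spare steel valve stem with rubber foot, standing loose on the bench, 18 mm across, 42 mm high; origin under its foot. Not the one in the rim. Bystander.
- wrench: Steel wrench lying flat at the back of the bench; origin under its middle. Bystander.
- jar: Jar, 60 mm across, 80 mm high, at the back of the bench; origin under its middle. Bystander.
- cabinet_drawer0_handle (a point): Handle of the pull-out tray of the low grey cabinet (180 x 240 x 120 mm) at the back left; the tray stands part open. Bystander.

How it is judged:
By the outcome, as a careful person would: the job done as asked, in the order asked, and still so for the second after the job is handed in, with the robot touching nothing.
It also fails if it takes over 54 s, if anything falls off the work surface, if the arm or the gripper's body presses on something with over 40 N, if the wrist force passes 120 N, or if a joint passes its speed limit or range.

### The arm

A 6-joint arm with a two-finger parallel gripper is mounted at the origin on the work surface. World frame = base frame: x ahead of the robot, y to its left, z up, the work surface at z = 0. Lengths are in m, angles in rad, forces in N, time in s.
With the tool pointing down it reaches from about 0.325 to 0.775 m from the base axis. Payload 9.3 kg.
Tool frame: the origin (TCP) lies at the very end of the fingers, on their centre line; the grasp point (between the pads) lies 19 mm behind it (bot.grip_point_offset is the distance from the TCP to the grasp point, in m); z points along the fingers, y is the line along which they close (so a half turn about z gives the same grasp; the last joint's range is limited). The gripper opens to 85 mm and grips with 20 to 120 N. Pads are 22 mm wide; open, the fingers measure 114 mm over their backs; the gripper's body (76 mm by 85 mm) begins 54 mm behind the grasp point. The pads swing forward as they close: fully open they stand 13 mm farther back than shut.
Start: joints at [1.104, 0.259, 0.021, 1.334, 0, 1.418], TCP at [0.17, 0.523, 0.231] pointing down, gripper open.
Joint ranges: [-3.04, 3.04], [-0.91, 1.82], [-1.04, 1.36], [-1.92, 1.95], [-1.52, 1.45], [-3.14, 3.14]. Speed limits (rad/s): [2.22, 2.22, 2.79, 3.14, 3.14, 3.14].

### API

Orientations are given as a 3x3 rotation matrix whose columns are the frame's x, y, z axes.
In Python, from workcell import bot gives the robot as it stands.
- The arm moves only by the tool jog_arm, never from a script. Its argument "commands" is one flat list of numbers, 7 for each row, row after row: the closure, from -1 (fully open) to 1 (shut), then the shift along the world's x, y, z in mm, then the turn, a rotation vector about the world's x, y, z in rad. A call has 1 to 8 rows; each row shifts and turns the commanded pose from where the row before left it; what a row does not reach is not made up. A row lasts 1/8 s, in which the tool goes at most 62.5 mm and 10.7 degrees, less where a joint would pass 70% of its speed; a pose out of reach is approached as far as the arm can. A call is refused whole if a number of a shift passes 62.5 or a number of a turn 0.188, either way. A call with a gripper value outside its range is refused whole. The fingers move at their own pace and stop on an object; the grip force is fixed at half the most. Time passes only in rows, so rows that do not move let the fingers close. It gives the time, the measured TCP pose, the force, the opening and the grip force at its end, in the units of the state.
- bot.sense(): the state, without advancing time (a new reading comes with each control period).
- bot.camera(name): name is "scene" or "top" or "wrist"; returns a dict with "image" (400x640x3 uint8, red, green, blue), "fx", "fy", "cx", "cy" (pixels), "R" (3x3) and "t" (3): a world point X has camera coordinates R X + t. Camera axes: x right, y down, z forward; pixel columns grow to the right and rows downward; lengths in m; the calibration is good to about 2 mm. A picture is of the moment at which its call begins. There is no depth.
- bot.hand_in(): hands the job in; it is judged then, once.
Trained networks look in the newest picture that a camera, given by its name, has taken for a name from the list of things; names that differ only in an ending like _2 or _b are one class to them, and where a whole thing is asked for, a point or a joint stands for the part that bears it (a point fixed in the world has none). Each returns a list of dicts, best first, with "confidence" (0 to 1); they miss things now and then, are a little off and sometimes report something else, mostly with a low value. They report only what shows in the picture. A call takes as long as a camera call.
- bot.recognise(camera, target): "bbox" ([left, top, right, bottom] in pixels, round what is visible of it).
- bot.masks_of(camera, target): "mask" (400x640 bool, what is visible of it) and "bbox" ([left, top, right, bottom] in pixels, round what is visible of it).
- bot.mark_of(camera, target): "point" ([row, column] in pixels: a listed point, or the origin of a listed thing).
The state is a dict: "clock": time; "joints": joint angles; "dq": joint speeds; "tau": joint torques, N m; "ee_pos": TCP position; "tcp_rot": TCP orientation; "contact_force": force on the tool from outside, world axes, zero at the start; "moment": the same for the moment, N m; "opening": finger opening in m; "grasp_force": force on a finger pad.
Only numpy, scipy, OpenCV 4.12 (cv2) and the standard library are available. Lean on these libraries where they do the work, as an engineer would, in place of code of your own. Each camera call takes 0.05 s, during which the arm holds its last target. There are 200 camera calls.

## Working session

There is one attempt and no reset: what is moved stays moved. The work goes in short steps, Python scripts to look and compute and a tool call to move; the robot and the scene stay as the last step left them, time stands still between calls to the robot, and variables do not carry over. Pictures are saved under pics/ and viewed, at most 10 in all, crops included, and the job is handed in when it is done.

Besides the shell and the picture viewer there is one more tool, called after "Call:" by a JSON object that holds its "name" and its "arguments". jog_arm: Moves the arm, as the interface text tells. Its arguments: {"type":"object","properties":{"commands":{"type":"array","items":{"type":"number"}}},"required":["commands"]}

```bash
mkdir -p pics
python3 - <<'E'
from workcell import bot
import cv2,numpy as np
s=bot.sense();print(s)
for c in ["scene","top"]:
    k=bot.camera(c);cv2.imwrite(f"pics/{c}0.png",k["image"][:,:,::-1]);print(c,k["fx"],k["fy"],k["cx"],k["cy"],k["R"],k["t"])
    for n in ["rim_center","valve","weight","edge1","stand","loose_stem","edge4"]:
        print(n,[(np.round(m["point"],1),round(m["confidence"],2)) for m in bot.mark_of(c,n)][:3])
E
```

```text
{'clock': 0.0, 'joints': array([1.10439172e+00, 2.59224868e-01, 2.07202125e-02, 1.33369973e+00,
       2.03539903e-05, 1.41823059e+00]), 'dq': array([ 8.79176852e-05,  3.41076092e-04, -1.46627551e-03, -4.30595814e-04,
       -2.03655059e-04, -9.33349435e-04]), 'tau': array([ 1.63587520e-03, -5.55640590e+01,  3.44532394e+01,  1.35663286e-02,
       -2.78447233e-04,  2.61963004e-05]), 'ee_pos': array([0.16963827, 0.52287512, 0.23063207]), 'tcp_rot': array([[-9.51155394e-01,  3.08711827e-01, -6.51351701e-04],
       [ 3.08712426e-01,  9.51154603e-01, -1.24851025e-03],
       [ 2.34106288e-04, -1.38860762e-03, -9.99999008e-01]]), 'contact_force': array([ 0.54635295, -0.06015911, -0.1202789 ]), 'moment': array([ 0.04337856, -0.01588471, -0.03457338]), 'grasp_force': 0.0, 'opening': 0.08524320279749824}
scene 419.68219116174805 419.68219116174805 318.6958155484602 200.14785800235472 [[-0.67645738  0.73647608  0.00289846]
 [ 0.4556701   0.42162088 -0.78396466]
 [-0.57859327 -0.52899794 -0.62079869]] [ 0.3676184  -0.20044648  1.74360762]
rim_center [(array([200., 343.]), 0.78)]
valve [(array
[... 368 characters left out ...]
94.69185712313976 323.56490299805625 202.03360400808384 [[-0.1180422  -0.99299777 -0.00463247]
 [-0.96742087  0.11605145 -0.22500873]
 [ 0.22397077 -0.02207897 -0.97434574]] [0.08664399 0.58532778 0.92302983]
rim_center [(array([221.9, 297. ]), 0.56), (array([207. , 336.9]), 0.36)]
valve [(array([233.5, 325.2]), 0.45)]
weight [(array([255.1, 263.7]), 0.55)]
edge1 [(array([206.1, 254.4]), 0.6), (array([189.7, 320.2]), 0.56), (array([234.6, 340.9]), 0.53)]
stand [(array([231.5, 341.6]), 0.71), (array([228.9, 252.3]), 0.68), (array([224.6, 297.7]), 0.65)]
loose_stem [(array([274.2, 400. ]), 0.44)]
edge4 [(array([206.1, 254.4]), 0.6), (array([189.7, 320.2]), 0.56), (array([234.6, 340.9]), 0.53)]
```

View pics/top0.png

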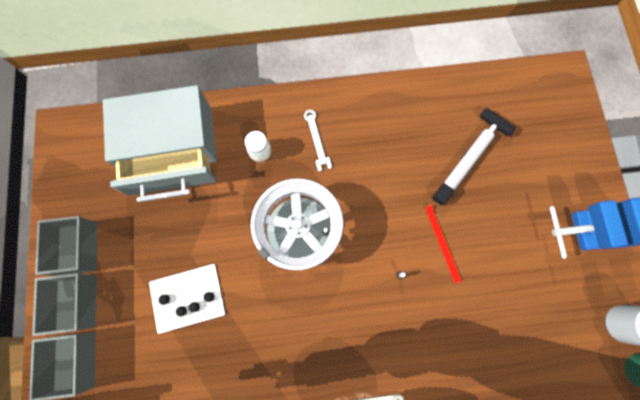

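View pics/scene0.png

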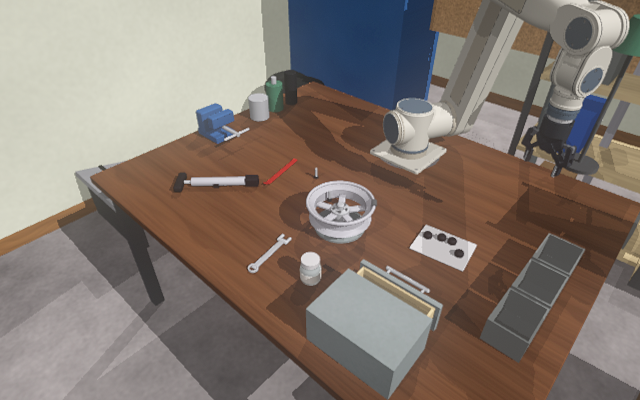

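```bash
cat > h.py <<'E'
import numpy as np
def ray(k,row,col,z):
    d=k["R"].T@np.array([(col-k["cx"])/k["fx"],(row-k["cy"])/k["fy"],1]); o=-k["R"].T@k["t"]
    return o+d*(z-o[2])/d[2]
def proj(k,X):
    p=np.asarray(X)@k["R"].T+k["t"]; return np.stack([k["fx"]*p[...,0]/p[...,2]+k["cx"],k["fy"]*p[...,1]/p[...,2]+k["cy"]],-1)
E
python3 - <<'E'
from workcell import bot
from h import *
import cv2
t=bot.camera("top")
print(ray(t,221.9,297,.105),ray(t,255.1,263.7,.105),ray(t,233.5,325.2,.056))
for m in bot.mark_of("top","edge1"): print("e",m["point"],ray(t,*m["point"],.105),m["confidence"])
s=bot.camera("scene");print(ray(s,200,343,.105),ray(s,202.2,376.8,.105),ray(s,199.9,330.6,.056))
for m in bot.mark_of("scene","edge1"): print("e",m["point"],ray(s,*m["point"],.105),m["confidence"])
cv2.imwrite("pics/c.png",cv2.resize(t["image"][150:300,220:420,::-1],None,fx=4,fy=4,interpolation=cv2.INTER_CUBIC))
E
```

```text
[0.54202294 0.08606057 0.105     ] [0.47293456 0.17150716 0.105     ] [0.51362446 0.02183573 0.056     ]
e [187.8, 274.0] [0.63232797 0.13292868 0.105     ] 0.63
e [204.1, 258.1] [0.59642186 0.17462203 0.105     ] 0.61
e [228.7, 250.0] [0.53899708 0.19857798 0.105     ] 0.61
e [187.3, 320.3] [0.62015167 0.02103497 0.105     ] 0.54
e [176.7, 299.5] [0.65288141 0.06843335 0.105     ] 0.53
e [205.5, 341.4] [ 0.56911875 -0.02406115  0.105     ] 0.45
e [232.1, 340.3] [ 0.5054698  -0.01321326  0.105     ] 0.38
[0.53283888 0.09368315 0.105     ] [0.46954297 0.1784144  0.105     ] [0.51171461 0.02454518 0.056     ]
e [212.1, 368.5] [0.52566956 0.18862258 0.105     ] 0.58
e [220.6, 329.9] [0.63466468 0.12843887 0.105     ] 0.54
e [221.6, 350.4] [0.59690396 0.17588139 0.105     ] 0.5
e [182.4, 321.0] [ 0.51019061 -0.0205661   0.105     ] 0.47
e [214.6, 315.2] [0.64414514 0.07777637 0.105     ] 0.42
e [191.2, 305.9] [ 0.57911102 -0.02378955  0.105     ] 0.36
```

View pics/c.png

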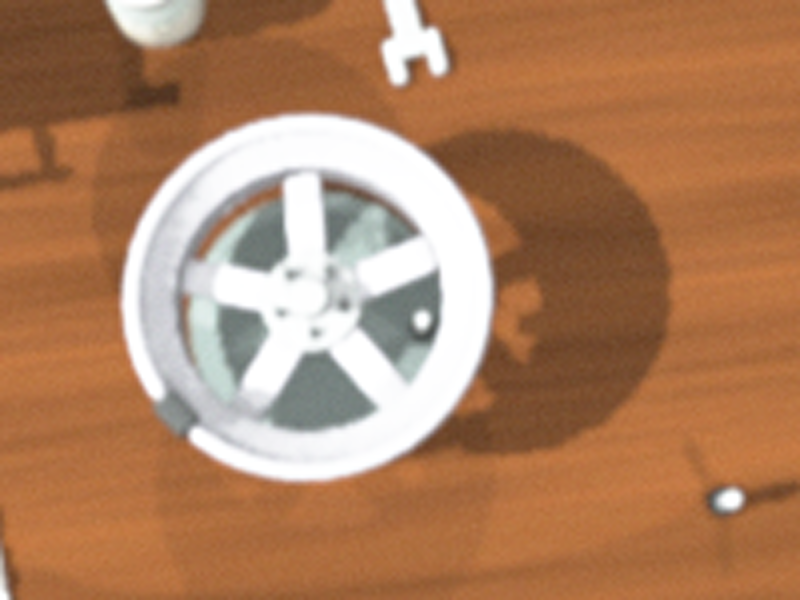

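Run:
```python
from workcell import bot
from h import *
import cv2
from scipy.optimize import least_squares
c=lambda p,k,r,a:np.array([p[0]+r*np.cos(a),p[1]+r*np.sin(a)])
cams={n:bot.camera(n) for n in("top","scene")}
sil={};pts={}
for n,k in cams.items():
    m=max(bot.masks_of(n,"stand"),key=lambda m:m["confidence"]); print(n,m["confidence"],m["bbox"])
    ct=max(cv2.findContours(m["mask"].astype(np.uint8),cv2.RETR_EXTERNAL,cv2.CHAIN_APPROX_NONE)[0],key=len)[:,0]
    sil[n]=cv2.convexHull(ct)[:,0].astype(float) if n=="top" else ct[ct[:,1]<np.percentile(ct[:,1],50)].astype(float)
    pts[n]=[(x["point"],x["confidence"]) for x in bot.mark_of(n,"edge1") if x["confidence"]>.3]
    pts[n+"v"]=bot.mark_of(n,"valve")[0]["point"];pts[n+"w"]=bot.mark_of(n,"weight")[0]["point"]
A=np.deg2rad(np.arange(7)*34); W=np.deg2rad(236)
def res(p,ns,full=False):
    out=[];tag=[]
    for n in ns:
        k=cams[n];o=-k["R"].T@k["t"]
        # silhouette: ray distance to lip circle
        for u,v in sil[n]:
            q=np.array([ray(k,v,u,z) for z in np.linspace(.085,.115,7)])
            d=np.hypot(np.hypot(q[:,0]-p[0],q[:,1]-p[1])-.105,q[:,2]-.1).min()
            out.append((d-.005)*.5);tag.append("s"+n)
        for pt,_ in pts[n]:
            q=ray(k,*pt,.105)[:2]-p[:2]; e=p[2]+A
            d=q-.105*np.c_[np.cos(e),np.sin(e)]; d=d[np.argmin((d**2).sum(1))]
            out+=list(d*.5);tag+=["e"+n]*2
        for key,r,a,z in((n+"v",.07,0,.056),(n+"w",.105,W,.105)):
            q=ray(k,*pts[key],z)[:2]-p[:2]-r*np.array([np.cos(p[2]+a),np.sin(p[2]+a)]); out+=list(q);tag+=[key]*2
    out=np.array(out)
    return (out,np.array(tag)) if full else out
for ns in(["top"],["scene"],["top","scene"]):
    s=least_squares(res,[.54,.088,-1.95],args=(ns,),loss="soft_l1",f_scale=.003,x_scale=[.01,.01,.05],diff_step=1e-4)
    o,t=res(s.x,ns,True);print(ns,s.x,np.rad2deg(s.x[2]));print({g:np.round(1e3*np.sqrt((o[t==g]**2).mean()),1) for g in set(t)})
p=s.x
im=[]
for n,k in cams.items():
    i=k["image"][:,:,::-1].copy();i=cv2.resize(i,None,fx=4,fy=4)
    for a in np.arange(0,360,2):
        x,y=p[0]+.105*np.cos(p[2]+np.deg2rad(a)),p[1]+.105*np.sin(p[2]+np.deg2rad(a))
        u=proj(k,[x,y,.105])*4; cv2.circle(i,tuple(int(v) for v in u),1,(0,0,255) if a>236 else (0,160,0),-1)
    u=(proj(k,[p[0]+.07*np.cos(p[2]),p[1]+.07*np.sin(p[2]),.096])*4).astype(int);cv2.circle(i,tuple(int(v) for v in u),3,(255,0,0),-1)
    u=(proj(k,[p[0],p[1],.105])*4).astype(int); im.append(i[u[1]-210:u[1]+210,u[0]-200:u[0]+200])
cv2.imwrite("pics/fit.png",np.hstack(im))
for a in np.arange(-8,221,4): print(a,*np.round(1e3*c(p,0,.105,p[2]+np.deg2rad(a)),1),end="; ")
```

```text
top 0.91 [247.1, 174.5, 341.5, 272.2]
scene 0.72 [307.9, 182.6, 377.2, 246.2]
['top'] [ 0.53897684  0.08759775 -1.92675031] -110.39466091714698
{np.str_('stop'): np.float64(0.5), np.str_('topw'): np.float64(4.6), np.str_('topv'): np.float64(1.4), np.str_('etop'): np.float64(33.8)}
['scene'] [ 0.54181476  0.09068738 -1.8290415 ] -104.79635835511068
{np.str_('sscene'): np.float64(0.7), np.str_('scenew'): np.float64(1.9), np.str_('escene'): np.float64(3.8), np.str_('scenev'): np.float64(4.3)}
['top', 'scene'] [ 0.53962397  0.08866064 -1.8903127 ] -108.30693952961082
{np.str_('topw'): np.float64(4.4), np.str_('stop'): np.float64(0.5), np.str_('etop'): np.float64(34.0), np.str_('scenew'): np.float64(3.9), np.str_('sscene'): np.float64(0.9), np.str_('escene'): np.float64(4.2), np.str_('scenev'): np.float64(7.5), np.str_('topv'): np.float64(3.6)}
-8 493.1 -5.5; -4 499.8 -8.5; 0 506.6 -11.0; 4 513.7 -13.1; 8 520.8 -14.6; 12 528.1 -15.7; 16 535.4 -16.3; 20 542.7 -16.3; 24 550.0 -15.8; 28 557.3 -14.8; 32 564.5 -13.4; 36 571.5 -11.4; 40 578.4 -8.9; 44 585.1 -6.0; 48 591.6 -2.6; 52 597.9 1.3; 56 603.8 5.6; 60 609.5 10.3; 64 614.8 15.3; 68 619.7 20.7; 72 624.2 26.5; 76 628.4 32.5; 80 632.1 38.9; 84 635.3 45.4; 88 638.1 52.2; 92 640.4 59.2; 96 642.2 66.3; 100 643.5 73.5; 104 644.3 80.8; 108 644.6 88.1; 112 644.4 95.4; 116 643.7 102.7; 120 642.4 109.9; 124 640.7 117.1; 128 638.5 124.0; 132 635.8 130.9; 136 632.6 137.5; 140 629.0 143.8; 144 624.9 149.9; 148 620.4 155.7; 152 615.5 161.2; 156 610.3 166.3; 160 604.7 171.1; 164 598.8 175.4; 168 592.6 179.3; 172 586.2 182.8; 176 579.5 185.8; 180 572.6 188.3; 184 565.6 190.4; 188 558.4 192.0; 192 551.2 193.0; 196 543.9 193.6; 200 536.5 193.6; 204 529.2 193.1; 208 521.9 192.2; 212 514.8 190.7; 216 507.7 188.7; 220 500.8 186.2;
```

View pics/fit.png

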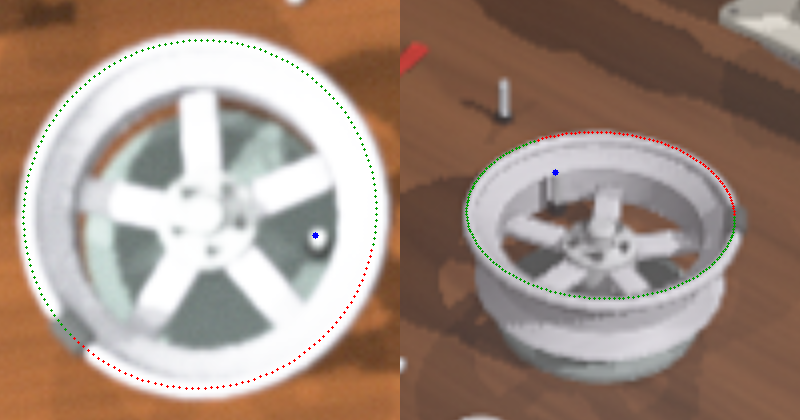

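Call:
{"name": "jog_arm", "arguments": {"commands": [1, 21, -30, 0, 0, 0, 0, 1, 21, -30, 0, 0, 0, 0, 1, 21, -30, 0, 0, 0, 0, 1, 21, -30, 0, 0, 0, 0, 1, 21, -30, 0, 0, 0, 0, 1, 21, -30, 0, 0, 0, 0, 1, 21, -30, 0, 0, 0, 0, 1, 21, -30, 0, 0, 0, 0]}}

```text
clock: 2.5
ee_pos: [0.3383, 0.2821, 0.2314]
tcp_rot: [[-0.951, 0.309, 0.0], [0.309, 0.951, 0.0], [-0.0, 0.0, -1.0]]
contact_force: [0.1, -0.2, 0.3]
opening: -0.0001
grasp_force: 0.0
```

Call:
{"name": "jog_arm", "arguments": {"commands": [1, 21, -31, 0, 0, 0, 0, 1, 21, -31, 0, 0, 0, 0, 1, 21, -31, 0, 0, 0, 0, 1, 21, -31, 0, 0, 0, 0, 1, 20, -31, 0, 0, 0, 0, 1, 20, -31, 0, 0, 0, 0, 1, 20, -31, 0, 0, 0, 0, 1, 20, -31, 0, 0, 0, 0]}}

```text
clock: 3.5
ee_pos: [0.5024, 0.034, 0.2314]
tcp_rot: [[-0.951, 0.309, 0.0], [0.309, 0.951, -0.0], [-0.0, 0.0, -1.0]]
contact_force: [0.5, 0.5, 1.0]
opening: -0.0
grasp_force: 0.0
```

```bash
cat > over.py <<'E'
import sys
from workcell import bot
from h import *
import cv2
p=[float(x) for x in sys.argv[2:5]]
k=bot.camera("wrist");print(bot.sense()["ee_pos"],bot.sense()["contact_force"],bot.sense()["opening"],k["fx"])
i=k["image"][:,:,::-1].copy()
for a in np.arange(0,360,2):
    t=np.deg2rad(p[2]+a)
    u=proj(k,[p[0]+.105*np.cos(t),p[1]+.105*np.sin(t),.105])
    if abs(u).max()<2000: cv2.circle(i,tuple(int(v) for v in u),1,(0,0,255) if a>236 else (0,160,0),-1)
t=np.deg2rad(p[2]);u=proj(k,[p[0]+.07*np.cos(t),p[1]+.07*np.sin(t),.096]);print("valve tip",u)
cv2.circle(i,tuple(int(v) for v in u),3,(255,0,0),-1)
cv2.imwrite(sys.argv[1],i)
print([(m["point"],m["confidence"]) for m in bot.mark_of("wrist","valve")][:2],[(m["point"],m["confidence"]) for m in bot.mark_of("wrist","weight")][:2])
E
python3 over.py pics/w1.png .5396 .0887 -108.3
```

```text
[0.50459086 0.03109981 0.23090337] [ 2.51868333 -1.90352588 -0.49261929] -0.000139058860802366 331.5465534807976
valve tip [307.82444214 218.46790117]
[([205.9, 307.9], 0.83), ([304.1, 467.3], 0.65)] [([117.7, 470.6], 0.82)]
```

View pics/w1.png

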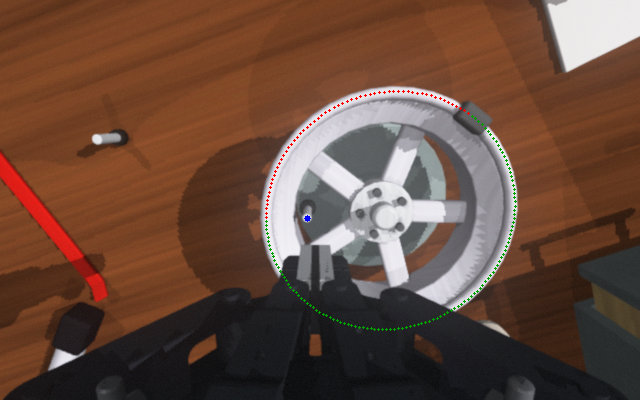

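Run:
```python
from workcell import bot
from h import *
k=bot.camera("wrist")
for c in ([.5396,.0887],[.541,.089]):
  for n,z,off in (("valve",.056,0),("weight",.105,236)):
    m=bot.mark_of("wrist",n)[0]["point"]
    if n=="valve": m=min((x["point"] for x in bot.mark_of("wrist",n)),key=lambda q:np.hypot(q[0]-206,q[1]-308))
    q=ray(k,*m,z)[:2]; d=q-c; print(n,m,q,np.hypot(*d),(np.rad2deg(np.arctan2(d[1],d[0]))-off+180)%360-180)
for i in range(4): print(bot.sense()["contact_force"]); bot.camera("wrist")
import cv2
im=bot.camera("wrist")["image"][185:245,280:340,::-1];cv2.imwrite("pics/v.png",cv2.resize(im,None,fx=8,fy=8))
```

```text
valve [205.2, 306.8] [0.5152055  0.02086596] 0.07208708932348694 -109.77961814676455
weight [118.6, 472.1] [0.4773627  0.17124015] 0.1033748455506569 -108.98280815173095
valve [205.2, 306.8] [0.5152055  0.02086596] 0.07285330105492151 -110.73589696753687
weight [118.6, 472.1] [0.4773627  0.17124015] 0.10398629262533084 -108.26735015850063
[-0.33858958  0.4161207  -0.3672387 ]
[ 0.04779548 -0.25010962 -0.33733943]
[0.27659585 0.16929254 0.80739544]
[ 0.26208768 -0.48174485 -0.39471071]
```

View pics/v.png

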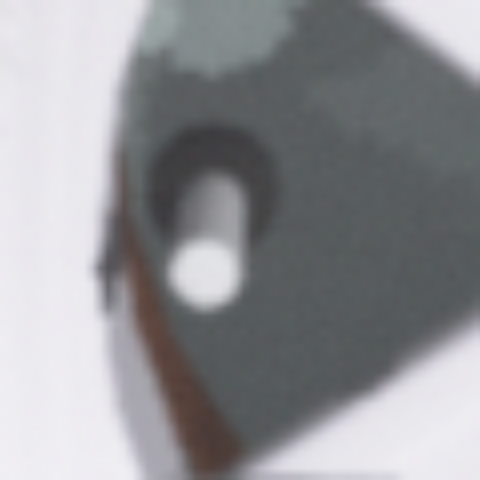

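Call:
{"name": "jog_arm", "arguments": {"commands": [1, -7, -18, -20, 0, 0, 0, 1, -7, -17, -30, 0, 0, 0, 1, 0, 0, -35, 0, 0, 0, 1, 0, 0, -20, 0, 0, 0, 1, 0, 0, -12, 0, 0, 0, 1, 0, 0, 0, 0, 0, 0, 1, 0, 0, 0, 0, 0, 0]}}

```text
clock: 5.12
ee_pos: [0.4883, 0.0001, 0.1151]
tcp_rot: [[-0.951, 0.309, 0.001], [0.309, 0.951, -0.0], [-0.001, 0.0, -1.0]]
contact_force: [-0.0, 1.3, 0.3]
opening: 0.0002
grasp_force: 0.0
```

```bash
cat > f.py <<'E'
from workcell import bot
import numpy as np
F=[];P=[]
for i in range(6): bot.camera("wrist"); s=bot.sense(); F.append(s["contact_force"]);P.append(s["ee_pos"])
p=np.mean(P,0);d=p[:2]-[.540,.0885]
print("pos mm",np.round(p*1e3,2),"F",np.round(np.mean(F,0),2),np.round(np.std(F,0),2),"r",np.hypot(*d)*1e3,"ang",(np.rad2deg(np.arctan2(d[1],d[0]))+109+90)%360-90,s["clock"])
E
python3 f.py
```

```text
pos mm [4.8815e+02 1.2000e-01 1.1492e+02] F [ 0.05 -0.1  -0.46] [0.61 0.36 0.36] r 102.46825130044104 ang -11.400235474658501 5.425
```

Call:
{"name": "jog_arm", "arguments": {"commands": [1, 3.0, -4.5, 0, 0, 0, 0, 1, 0, 0, -4, 0, 0, 0, 1, 0, 0, -3, 0, 0, 0, 1, 0, 0, 0, 0, 0, 0]}}

```text
clock: 5.92
ee_pos: [0.4905, -0.0043, 0.1069]
tcp_rot: [[-0.951, 0.309, -0.001], [0.309, 0.951, 0.0], [0.001, -0.0, -1.0]]
contact_force: [-0.4, -0.3, -1.4]
opening: -0.0003
grasp_force: 0.0
```

```bash
python3 f.py
```

```text
pos mm [490.77  -4.33 107.27] F [-0.23  0.06  0.25] [0.6  0.32 0.29] r 105.07710464198226 ang -8.937323964411618 6.225
```

Call:
{"name": "jog_arm", "arguments": {"commands": [1, 0, 0, -2, 0, 0, 0, 1, 0, 0, -2, 0, 0, 0, 1, 0, 0, -1, 0, 0, 0, 1, 0, 0, 0, 0, 0, 0]}}

```text
clock: 6.72
ee_pos: [0.4908, -0.0044, 0.1023]
tcp_rot: [[-0.951, 0.309, 0.0], [0.309, 0.951, -0.0], [-0.0, 0.0, -1.0]]
contact_force: [0.5, 0.8, 1.4]
opening: 0.0001
grasp_force: 0.7
```

```bash
python3 f.py
```

```text
pos mm [490.84  -4.37 102.34] F [ 0.6  -0.05  1.23] [0.51 0.37 0.69] r 105.07806658808738 ang -8.893168948007883 7.025
```

Run:
```python
import numpy as np
a=np.deg2rad(np.arange(-9,216,4)-109); P=np.c_[540+105*np.cos(a),88.5+105*np.sin(a)]
d=np.diff(np.round(P*2)/2,axis=0)
for i in range(0,len(d),8): print(", ".join(f"1, {x:g}, {y:g}, 0, 0, 0, 0" for x,y in d[i:i+8]))
print(len(d),P[-1],P[8::8])
```

```text
1, 7, -3.5, 0, 0, 0, 0, 1, 6.5, -2.5, 0, 0, 0, 0, 1, 7, -2.5, 0, 0, 0, 0, 1, 7, -1.5, 0, 0, 0, 0, 1, 7.5, -1.5, 0, 0, 0, 0, 1, 7, -0.5, 0, 0, 0, 0, 1, 7.5, -0.5, 0, 0, 0, 0, 1, 7.5, 0.5, 0, 0, 0, 0
1, 7, 0.5, 0, 0, 0, 0, 1, 7.5, 1.5, 0, 0, 0, 0, 1, 7, 1.5, 0, 0, 0, 0, 1, 7, 2.5, 0, 0, 0, 0, 1, 6.5, 2.5, 0, 0, 0, 0, 1, 7, 3.5, 0, 0, 0, 0, 1, 6, 3.5, 0, 0, 0, 0, 1, 6, 4, 0, 0, 0, 0
1, 6, 4.5, 0, 0, 0, 0, 1, 5.5, 5, 0, 0, 0, 0, 1, 5, 5, 0, 0, 0, 0, 1, 4.5, 6, 0, 0, 0, 0, 1, 4.5, 6, 0, 0, 0, 0, 1, 4, 6, 0, 0, 0, 0, 1, 3.5, 6.5, 0, 0, 0, 0, 1, 3, 6.5, 0, 0, 0, 0
1, 2.5, 7, 0, 0, 0, 0, 1, 2, 7, 0, 0, 0, 0, 1, 1.5, 7.5, 0, 0, 0, 0, 1, 1, 7, 0, 0, 0, 0, 1, 0.5, 7.5, 0, 0, 0, 0, 1, 0, 7, 0, 0, 0, 0, 1, -0.5, 7.5, 0, 0, 0, 0, 1, -1, 7, 0, 0, 0, 0
1, -1.5, 7.5, 0, 0, 0, 0, 1, -2, 7, 0, 0, 0, 0, 1, -2.5, 7, 0, 0, 0, 0, 1, -3, 6.5, 0, 0, 0, 0, 1, -3.5, 6.5, 0, 0, 0, 0, 1, -4, 6, 0, 0, 0, 0, 1, -4.5, 6, 0, 0, 0, 0, 1, -4.5, 6, 0, 0, 0, 0
1, -5, 5, 0, 0, 0, 0, 1, -5.5, 5, 0, 0, 0, 0, 1, -6, 4.5, 0, 0, 0, 0, 1, -6, 4, 0, 0, 0, 0, 1, -6, 3.5, 0, 0, 0, 0, 1, -7, 3.5, 0, 0, 0, 0, 1, -6.5, 2.5, 0, 0, 0, 0, 1, -7, 2.5, 0, 0, 0, 0
1, -7, 1.5, 0, 0, 0, 0, 1, -7.5, 1.5, 0, 0, 0, 0, 1, -7, 0.5, 0, 0, 0, 0, 1, -7.5, 0.5, 0, 0, 0, 0, 1, -7.5, -0.5, 0, 0, 0, 0, 1, -7, -0.5, 0, 0, 0, 0, 1, -7.5, -1.5, 0, 0, 0, 0, 1, -7, -1.5, 0, 0, 0, 0
56 [511.05807764 189.43247807] [[547.32442974 -16.24422528]
 [601.71745149   3.55321559]
 [637.35430473  49.16630769]
 [643.40481407 106.73305866]
 [618.03020668 158.75871367]
 [568.94192236 189.43247807]
 [511.05807764 189.43247807]]
```

Call:
{"name": "jog_arm", "arguments": {"commands": [1, 7, -3.5, 0, 0, 0, 0, 1, 6.5, -2.5, 0, 0, 0, 0, 1, 7, -2.5, 0, 0, 0, 0, 1, 7, -1.5, 0, 0, 0, 0, 1, 7.5, -1.5, 0, 0, 0, 0, 1, 7, -0.5, 0, 0, 0, 0, 1, 7.5, -0.5, 0, 0, 0, 0, 1, 7.5, 0.5, 0, 0, 0, 0]}}

```text
clock: 8.02
ee_pos: [0.5483, -0.0164, 0.1023]
tcp_rot: [[-0.951, 0.309, 0.0], [0.309, 0.951, -0.0], [-0.0, -0.0, -1.0]]
contact_force: [-1.0, -0.7, 1.5]
opening: 0.0002
grasp_force: 0.7
```

```bash
python3 f.py
```

```text
pos mm [548.44 -16.34 102.32] F [ 0.91 -0.05  1.34] [0.44 0.67 0.49] r 105.17921180508351 ang 23.60410274079682 8.325
```

Call:
{"name": "jog_arm", "arguments": {"commands": [1, 7, 0.5, 0, 0, 0, 0, 1, 7, 1.5, 0, 0, 0, 0, 1, 7, 1.5, 0, 0, 0, 0, 1, 7, 2.5, 0, 0, 0, 0, 1, 6.5, 2.5, 0, 0, 0, 0, 1, 6.5, 3.5, 0, 0, 0, 0, 1, 6, 3.5, 0, 0, 0, 0, 1, 6, 4, 0, 0, 0, 0]}}

```text
clock: 9.32
ee_pos: [0.6012, 0.0034, 0.1023]
tcp_rot: [[-0.951, 0.309, -0.0], [0.309, 0.951, -0.0], [-0.0, -0.0, -1.0]]
contact_force: [-1.0, -1.4, 1.5]
opening: -0.0001
grasp_force: 0.7
```

Call:
{"name": "jog_arm", "arguments": {"commands": [1, 6, 4.5, 0, 0, 0, 0, 1, 5.5, 5, 0, 0, 0, 0, 1, 5, 5, 0, 0, 0, 0, 1, 4.5, 6, 0, 0, 0, 0, 1, 4.5, 6, 0, 0, 0, 0, 1, 4, 6, 0, 0, 0, 0, 1, 3.5, 6.5, 0, 0, 0, 0, 1, 3, 6.5, 0, 0, 0, 0]}}

```text
clock: 10.32
ee_pos: [0.637, 0.0491, 0.1023]
tcp_rot: [[-0.951, 0.309, 0.0], [0.309, 0.951, -0.0], [-0.0, -0.0, -1.0]]
contact_force: [-1.0, -0.9, 1.6]
opening: 0.0002
grasp_force: 0.7
```

```bash
python3 f.py; python3 over.py pics/w2.png .540 .0885 -109
```

```text
pos mm [636.98  49.22 102.29] F [0.07 0.5  1.47] [0.55 0.86 0.19] r 104.6350074092416 ang 86.95284127602764 10.625
[0.63675861 0.0486803  0.10236043] [-0.03190329  1.12244905  0.74956081] 0.00021995683466139446 331.5465534807976
valve tip [161.46579008  18.28278101]
[([40.9, 197.3], 0.86), ([310.3, 502.5], 0.43)] []
```

View pics/w2.png

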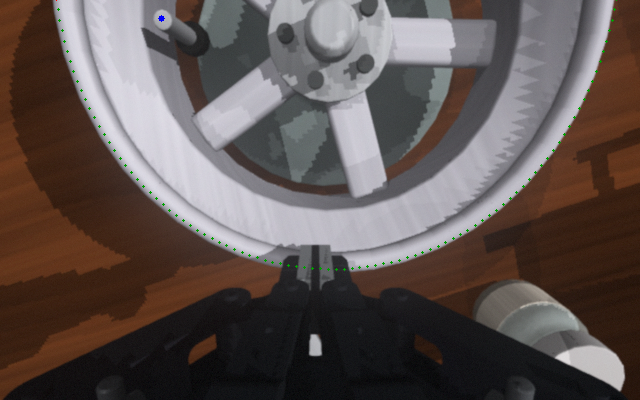

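Call:
{"name": "jog_arm", "arguments": {"commands": [1, 2, 7, 0, 0, 0, 0, 1, 2, 7, 0, 0, 0, 0, 1, 1, 7.5, 0, 0, 0, 0, 1, 0.5, 7, 0, 0, 0, 0, 1, 0.5, 7.5, 0, 0, 0, 0, 1, 0, 7, 0, 0, 0, 0, 1, -0.5, 7.5, 0, 0, 0, 0, 1, -1, 7, 0, 0, 0, 0]}}

```text
clock: 11.78
ee_pos: [0.6412, 0.1066, 0.1023]
tcp_rot: [[-0.951, 0.309, 0.0], [0.309, 0.951, -0.0], [-0.0, 0.0, -1.0]]
contact_force: [-0.3, -1.4, 1.2]
opening: 0.0001
grasp_force: 0.7
```

Call:
{"name": "jog_arm", "arguments": {"commands": [1, -1.5, 7.5, 0, 0, 0, 0, 1, -2, 7, 0, 0, 0, 0, 1, -2.5, 7, 0, 0, 0, 0, 1, -3, 6.5, 0, 0, 0, 0, 1, -3.5, 6.5, 0, 0, 0, 0, 1, -4, 6, 0, 0, 0, 0, 1, -4, 6, 0, 0, 0, 0, 1, -4.5, 6, 0, 0, 0, 0]}}

```text
clock: 12.78
ee_pos: [0.616, 0.159, 0.1023]
tcp_rot: [[-0.951, 0.309, 0.0], [0.309, 0.951, 0.0], [-0.0, 0.0, -1.0]]
contact_force: [0.8, -0.3, 1.6]
opening: -0.0001
grasp_force: 0.7
```

```bash
python3 f.py
```

```text
pos mm [615.84 159.18 102.29] F [-0.75  0.82  1.24] [0.52 0.44 0.49] r 103.67153872296075 ang 151.98260743885015 13.075
```

Call:
{"name": "jog_arm", "arguments": {"commands": [1, -5, 5, 0, 0, 0, 0, 1, -5, 5, 0, 0, 0, 0, 1, -5.5, 4.5, 0, 0, 0, 0, 1, -6, 4, 0, 0, 0, 0, 1, -6, 3.5, 0, 0, 0, 0, 1, -6.5, 3.5, 0, 0, 0, 0, 1, -6.5, 2.5, 0, 0, 0, 0, 1, -7, 2, 0, 0, 0, 0]}}

```text
clock: 14.08
ee_pos: [0.5683, 0.1888, 0.1023]
tcp_rot: [[-0.951, 0.309, 0.0], [0.309, 0.951, 0.0], [-0.0, 0.0, -1.0]]
contact_force: [1.5, 0.1, 2.3]
opening: -0.0
grasp_force: 0.7
```

```bash
python3 f.py; python3 over.py pics/w3.png .540 .0885 -109
```

```text
pos mm [568.12 188.81 102.27] F [-0.65  0.47  1.73] [0.72 0.39 0.7 ] r 104.1762942869047 ang 183.34075477334704 14.375
[0.56871262 0.18859664 0.10216637] [-1.15402699  0.3702952   1.25584179] -0.0004213009161760505 331.5465534807976
valve tip [-41.35839225 264.53998696]
[([237.7, 28.5], 0.59)] [([79.1, 205.5], 0.96), ([235.9, 29.3], 0.6)]
```

View pics/w3.png

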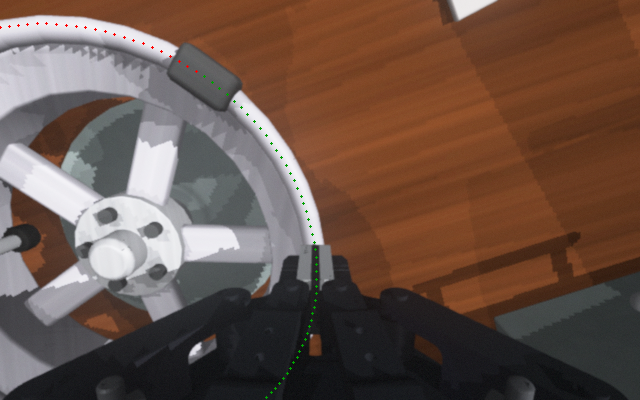

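Call:
{"name": "jog_arm", "arguments": {"commands": [1, -7, 2, 0, 0, 0, 0, 1, -7.5, 1.5, 0, 0, 0, 0, 1, -7, 1, 0, 0, 0, 0, 1, -7.5, 0.5, 0, 0, 0, 0, 1, -7.5, -0.5, 0, 0, 0, 0, 1, -7, -0.5, 0, 0, 0, 0, 1, -7, -1.5, 0, 0, 0, 0, 1, -6.5, -1.5, 0, 0, 0, 0]}}

```text
clock: 15.52
ee_pos: [0.5113, 0.1895, 0.1023]
tcp_rot: [[-0.951, 0.309, 0.0], [0.309, 0.951, 0.0], [-0.0, 0.0, -1.0]]
contact_force: [0.8, 0.1, 2.1]
opening: -0.0
grasp_force: 0.7
```

```bash
python3 f.py; python3 over.py pics/w4.png .540 .0885 -109
```

```text
pos mm [511.17 189.48 102.23] F [-1.45 -0.36  1.26] [0.77 0.51 0.27] r 105.01829568452844 ang 214.93395294406952 15.825
[0.51171108 0.1896149  0.10212849] [-0.82544131 -0.50225157  1.39036097] 0.0002745991373252114 331.5465534807976
valve tip [ 18.47263617 359.24599987]
[([314.8, 75.1], 0.9)] []
```

View pics/w4.png

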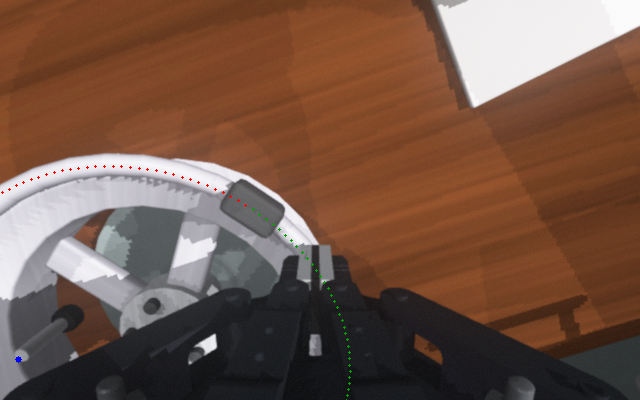

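Call:
{"name": "jog_arm", "arguments": {"commands": [1, 0, 0, 4, 0, 0, 0, 1, 0, 0, 10, 0, 0, 0, 1, 0, 0, 25, 0, 0, 0, 1, 0, 0, 35, 0, 0, 0, 1, -15, 15, 25, 0, 0, 0, 1, -15, 15, 10, 0, 0, 0, 1, 0, 0, 0, 0, 0, 0, 1, 0, 0, 0, 0, 0, 0]}}

```text
clock: 16.98
ee_pos: [0.4815, 0.2197, 0.2105]
tcp_rot: [[-0.951, 0.308, -0.001], [0.308, 0.951, -0.0], [0.001, -0.001, -1.0]]
contact_force: [-0.4, 0.4, 0.1]
opening: 0.0001
grasp_force: 0.0
```

```bash
python3 f.py; python3 -c "
from workcell import bot
print(bot.hand_in())"
```

```text
pos mm [481.8  219.35 210.55] F [ 0.07 -0.03 -0.04] [0.13 0.85 0.55] r 143.21162967045316 ang 222.97905367418912 17.275
the job is handed in; nothing more can be done
None
```

I stroked the rim's upper edge with the closed fingertips at about 1–2 N, from beside the valve stem anticlockwise to just short of the weight, lifted the hand clear, and handed the job in at about 17 s; no verdict was returned.

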